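# Snap the back cover into a mosaic medallion

## Robot

A 6-joint arm with a two-finger parallel gripper is mounted at the origin on the work surface. World frame = base frame: x ahead of the robot, y to its left, z up, the work surface at z = 0. Lengths are in m, angles in degrees, forces in N, time in s.
With the tool pointing down it reaches from about 0.375 to 0.9 m from the base axis. Payload 3.1 kg.
Tool frame: the origin (TCP) lies between the finger pads; the fingertips stand 25 mm ahead of it and the grasp point (between the pads) lies 6 mm ahead of it (r.tcp_to_tips is the distance from the TCP to the fingertips, in m); x points along the fingers, y is the direction in which the jaws open and shut, and the axes are right-handed (so a half turn about x gives the same grasp; the last joint's range is limited). The gripper opens to 85 mm and grips with 20 to 120 N. Pads are 22 mm wide; open, the fingers measure 114 mm over their backs; the gripper's body (76 mm by 85 mm) begins 54 mm behind the grasp point. The pads swing forward as they close: fully open they stand 13 mm farther back than shut.
Start: joints at [-10.227, 30.224, 82.088, -0, 67.689, -10.227], TCP at [0.625, 0, 0.256] pointing down, gripper open.
Joint ranges: [-176.69, 176.69], [-43.24, 126.21], [12.49, 139.97], [-82, 262], [0, 151.66], [-163.58, 163.58]. Speed limits (degrees/s): [159.86, 159.86, 180, 180, 180, 180].

## Interface

Orientations are given as a 3x3 rotation matrix whose columns are the frame's x, y, z axes.
In Python, from cell import r, vision, ticket gives the robot as it stands. The module is installed in compiled form; this text tells all that it offers.
- The arm moves only by the shell command python3 -m pendant 'ROWS' [FORCE]. ROWS is JSON, a list of rows, each an object with "travel": the shift along the tool's x, y, z in cm, a list of three; "rotation": the turn, a rotation vector about the tool's x, y, z in rad, a list of three; "fingers": the opening in per cent of the stroke, from 0 (shut) to 100 (fully open). In form: [{"travel": [x, y, z], "rotation": [rx, ry, rz], "fingers": fingers}, ...]. A call has 1 to 8 rows; each row is the pose to reach, as a shift and turn from the pose commanded when the call began, along the tool's axes at that moment; what a row does not reach only later rows make up. A row lasts 1/12 s, in which the tool goes at most 41.7 mm and 7.16 degrees, less where a joint would pass 70% of its speed; a pose out of reach is approached as far as the arm can. A call with a gripper value outside its range is refused whole. The fingers move at their own pace and stop on an object; FORCE is the grip in N (left out, the last holds). Time passes only in rows, so rows that repeat a pose let the fingers close. It gives the time, the measured TCP pose, the force and the opening at its end, in the units of the state.
- r.get_state(): the state, without advancing time (a new reading comes with each control period).
- vision.camera(name): name is "scene" or "side" or "wrist"; returns a dict with "frame" (480x640x3 uint8, red, green, blue), "range_z" (480x640 float32, m along the optical axis (not along the pixel's ray), 0 where there is no reading), "vertical_fov" (degrees; the focal length in pixels is half the picture's height over the tangent of half this angle, whatever the lens; pixels are square), "cx", "cy" (the principal point, pixels), "rvec" (rotation vector, rad) and "tvec" (3), from world to camera coordinates, as OpenCV has them. Camera axes: x right, y down, z forward; pixel columns grow to the right and rows downward; lengths in m; the calibration is good to about 2 mm. A picture is of the moment at which its call begins.
- ticket.finish_job(): hands the job in, once; it reports no verdict.
The state is a dict: "time_s": time; "qpos": joint angles; "dq": joint speeds; "joint_efforts": joint torques, N m; "ee_pos": TCP position; "tcp_rot": TCP orientation; "contact_force": force on the tool from outside, world axes, zero at the start; "torque": the same for the moment, N m; "grip_width": finger opening in m.
Only numpy, scipy, OpenCV 4.12 (cv2) and the standard library are available. Lean on these libraries where they do the work, as an engineer would, in place of code of your own. Each camera call takes 0.05 s, during which the arm holds its last target.

## Task

Slide the seating tool along its keyhole slot to the wide end and lift it out of the holder. Press it squarely onto the middle of the metal back cover until the cover snaps fully home under its four spring catches, flush with the wooden frame; use the tool, not the fingers, on the cover. Then stand the tool upright on its foot on the table, out of the holder and off the frame, and leave the glue bottle, the tile tray and the finished medallion undisturbed.

Things in the scene. Friction and masses are not known exactly. Their poses are not given: they have to be found in the camera images.
- tool: Seating tool, 122 mm tall, 0.17-0.35 kg, round about its z: black foot disc 38 mm across, 0-12 mm up, flat below; steel stem 11 mm across, 12-62 mm; dark wooden handle 30 mm across, 62-122 mm. Origin: centre of the foot's underside, z up. At the start it hangs upright in the narrow part of the slot, the handle's lower face on the holder's plate, so its origin is 38 mm above the table.
- holder: Fixed plywood holder: a level plate 160 mm (its x) by 100 mm (its y), 8 mm thick, top 100 mm above the table, on a back wall at +x and two posts at the -x corners. A closed keyhole slot runs along its x axis: 16 mm wide from x = -10 to +45 mm, then at -x a wide end. Nothing stands above the plate. Origin: on the table below the plate's centre, z up.
- slot_wide (a point): Centre of the slot's wide end (50 mm across, its two outer corners cut, at holder x = -35 mm, y = 0), at the height of the plate's top, 100 mm. The tool's foot passes only through this wide end: slide the tool here, then lift it by more than 64 mm.
- frame: Wooden medallion frame, fixed, face down: 116 mm across, rim 19 mm high, round recess 67 mm across with its floor 12 mm above the table. Four steel catches on the rim at its +x, +y, -x, -y, up to 33 mm high, 40 mm from the centre; their sprung noses (10 mm round, 24 mm up) reach in to 27.5 mm from the centre and yield outwards. Origin: centre of the underside, z up.
- cover: Loose aluminium disc, 60 mm across, 7 mm thick, lower edge chamfered. Origin: centre of its underside, z up. At the start it lies level on the four catch noses, underside about 25 mm above the table. Pressed down 13 mm it goes home: it resists with up to 8-14 N over the first 7 mm, then clicks through; underside on the rigid recess floor (12 mm), top flush with the rim (19 mm), noses sprung back over its edge.
- glue: Bystander: orange glue bottle with a black cap, 60 mm across, 150 mm tall, loose. Origin: centre of its underside.
- tray: Bystander: white tray of mosaic tiles, 100 mm (x) by 150 mm (y), 30 mm high, fixed. Origin: centre of its underside.
- medallion: Bystander: finished medallion, a loose wooden disc 100 mm across, 14 mm high, tiled on top. Origin: centre of its underside.
Not all that is in view belongs to the job. Of the things that look like the frame, take the one that is nearest to the robot's base at the start.

How it is judged:
By the outcome, as a careful person would: the job done as asked, in the order asked, and still so for the second after the job is handed in, with the robot touching nothing.
It also fails if it takes over 54 s, if anything falls off the work surface, if the arm or the gripper's body presses on something with over 40 N, if the wrist force passes 120 N, or if a joint passes its speed limit or range.

## Working session

There is one attempt and no reset: what is moved stays moved. The work goes in short steps, Python scripts to look and compute and a shell command to move; the robot and the scene stay as the last step left them, time stands still between calls to the robot, and variables do not carry over. Pictures are saved under pics/ and viewed, and the job is handed in when it is done.

```bash
mkdir -p pics
cat > h.py <<'E'
import numpy as np, cv2
from cell import r, vision, ticket
def cam(n):
    c=vision.camera(n); h=c["frame"].shape[0]
    c["f"]=h/2/np.tan(np.radians(c["vertical_fov"])/2)
    c["R"]=cv2.Rodrigues(np.array(c["rvec"],float))[0]; c["t"]=np.array(c["tvec"],float).ravel()
    return c
def ray(c,u,v,z):
    d=c["R"].T@np.array([(u-c["cx"])/c["f"],(v-c["cy"])/c["f"],1.]); o=-c["R"].T@c["t"]
    return o+d*(z-o[2])/d[2]
def cloud(c):
    Z=c["range_z"].astype(float); v,u=np.indices(Z.shape)
    P=np.stack([(u-c["cx"])/c["f"]*Z,(v-c["cy"])/c["f"]*Z,Z],-1)
    return (P-c["t"])@c["R"]
def proj(c,p):
    q=c["R"]@np.array(p,float)+c["t"]; return c["f"]*q[:2]/q[2]+[c["cx"],c["cy"]]
def save(c,n): cv2.imwrite("pics/"+n,c["frame"][...,::-1])
E
python3 - <<'E'
from h import *
print(r.get_state())
for n in("scene","side","wrist"):
    c=cam(n); save(c,n+"1.png"); print(n,c["f"],c["cx"],c["cy"],-c["R"].T@c["t"], c["R"][2])
E
```

```text
{'time_s': 0.0, 'qpos': array([-1.02282115e+01,  3.02780932e+01,  8.21586809e+01, -6.71689653e-04,
        6.76885013e+01, -1.02261851e+01]), 'dq': array([-0.02397445,  0.03020458, -0.06487582,  0.02792132, -0.09622223,
       -0.01540278]), 'joint_efforts': array([ 2.50220628e-04, -4.42344439e+01, -1.78024775e+01, -2.06930472e-04,
        8.36740597e-03,  2.24214921e-05]), 'ee_pos': array([6.24321231e-01, 1.38964366e-04, 2.55330179e-01]), 'tcp_rot': array([[-2.15364596e-03,  9.99997680e-01, -3.13131011e-05],
       [ 3.77576261e-04, -3.05000040e-05, -9.99999928e-01],
       [-9.99997610e-01, -2.15365763e-03, -3.77509699e-04]]), 'contact_force': array([ 0.20781448,  0.82463258, -0.37361646]), 'torque': array([-0.06224001, -0.01014151, -0.00622054]), 'grip_width': 0.08538968605164915}
scene 471.6716863217498 310.5595493532659 232.21591970016425 [1.36899034 0.53253571 0.6676657 ] [-0.71826669 -0.44515134 -0.53472727]
side 446.9013568572355 309.94848316190416 239.31227104133188 [ 0.18363624 -0.73681763  0.68006065] [ 0.38578809  0.73907164 -0.55221432]
wrist 431.1889809269358 320.490833166159 237.05996513803046 [0.62565737 0.08179428 0.37302353] [-0.00214609 -0.31958949 -0.94755367]
```

View pics/scene1.png

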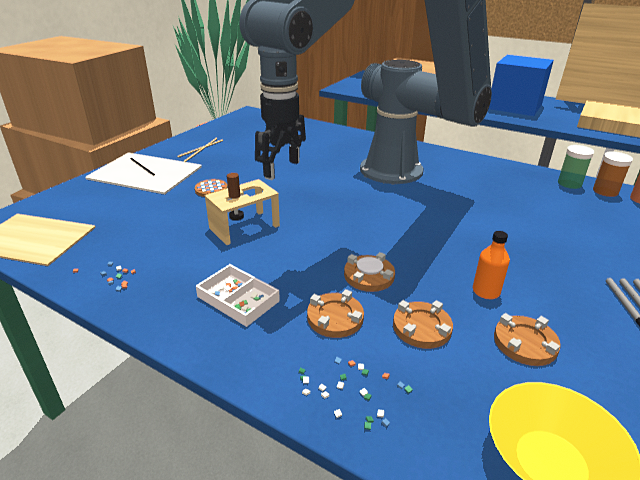

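View pics/side1.png

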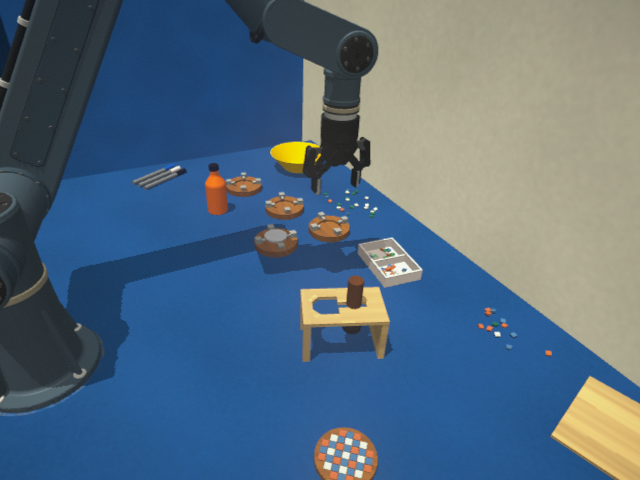

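View pics/wrist1.png

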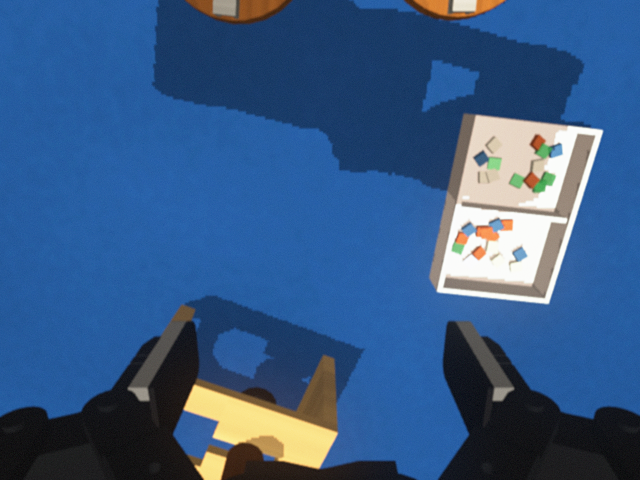

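Scene view: the tool is at (233,185) in the holder (243,198). The frame-like discs are at (370,270), with the grey cover on it, and at (335,313), (423,323) and (527,340), all empty. Next I'll measure positions.

```bash
cat > m.py <<'E'
from h import *
def comps(mask,mn=40):
    n,l,s,ce=cv2.connectedComponentsWithStats(mask.astype(np.uint8)); return [(l==i,s[i]) for i in range(1,n) if s[i][4]>mn]
for n in("scene","side"):
    c=cam(n); P=cloud(c); hsv=cv2.cvtColor(c["frame"],cv2.COLOR_RGB2HSV); H,S,V=[hsv[...,i].astype(int) for i in range(3)]
    ok=(c["range_z"]>0)&(P[...,0]>.3)&(P[...,0]<1.2)&(abs(P[...,1])<.6)
    print(n)
    # rims: orange-brown wood at z~19mm
    m=ok&(H<18)&(S>110)&(P[...,2]>.014)&(P[...,2]<.024)
    for k,s in comps(cv2.morphologyEx(m.astype(np.uint8),cv2.MORPH_CLOSE,np.ones((7,7)))):
        q=P[k&m]; cc=cv2.minEnclosingCircle(q[:,:2].astype(np.float32)); print("rim",s[:5],cc[0],cc[1],np.linalg.norm(cc[0]))
    m=ok&(P[...,2]>.029)&(P[...,2]<.034)&(S<60)
    for k,s in comps(m,100):
        q=P[k]; cc=cv2.minEnclosingCircle(q[:,:2].astype(np.float32)); print("cover?",s[:5],cc, q.mean(0))
    m=ok&(P[...,2]>.115)&(P[...,2]<.126)&(V<110)&(np.hypot(P[...,0]-.6,P[...,1]+.15)<.25)
    for k,s in comps(m,15):
        q=P[k]; cc=cv2.minEnclosingCircle(q[:,:2].astype(np.float32)); print("z115-126",s,cc,q.mean(0))
    m=ok&(abs(P[...,2]-.16)<.003)
    for k,s in comps(m,15):
        q=P[k]; cc=cv2.minEnclosingCircle(q[:,:2].astype(np.float32)); print("handletop",s,cc,q.mean(0))
    m=ok&(abs(P[...,2]-.1)<.004)&(H>12)&(H<30)
    for k,s in comps(m,200):
        q=P[k]; rr=cv2.minAreaRect((q[:,:2]*1000).astype(np.float32)); print("plate",s,rr,cv2.boxPoints(rr).round(1).tolist())
E
python3 m.py
```

```text
scene
rim [196 180  31  15 300] (0.43069472908973694, -0.4088636636734009) 0.048990603536367416 0.5938581018544058
rim [345 260  50  28 751] (0.5643522143363953, 0.19174055755138397) 0.059195250272750854 0.5960351191301635
rim [473 283  29  13 115] (0.48219040036201477, 0.4345720410346985) 0.029119795188307762 0.6491228243178203
rim [ 307  293   57   41 1555] (0.7268937826156616, 0.19467772543430328) 0.059598810970783234 0.7525117859446314
rim [ 394  302   59   43 1699] (0.661048948764801, 0.35399147868156433) 0.059200469404459 0.7498637740564675
rim [ 495  316   65   46 1907] (0.5963250398635864, 0.5384741425514221) 0.0593087412416935 0.8034662129578302
cover? [354 255  32  25 296] ((0.5640079975128174, 0.19443035125732422), 0.058038223534822464) [0.56845458 0.19200114 0.03258454]
cover? [196 265  82  52 382] ((0.7855311632156372, -0.013185961171984673), 0.08941224962472916) [ 0.7882828  -0.00976753  0.03080715]
z115-126 [228 189  12   6  43] ((0.568284273147583, -0.1922367513179779), 0.013885827735066414) [ 0.57288564 -0.18734787  0.12033107]
handletop [227 173  12   7  60] ((0.564
[... 1431 characters left out ...]
08480441756546497 0.5826779638029261
cover? [264 229  23  13 222] ((0.560398519039154, 0.18819394707679749), 0.03191399201750755) [0.56014344 0.1872065  0.03167716]
z115-126 [347 296  15   8  64] ((0.5610421895980835, -0.201911062002182), 0.01397649385035038) [ 0.55675664 -0.20769817  0.12092566]
handletop [348 276  16  11 131] ((0.5619567632675171, -0.19912908971309662), 0.015789451077580452) [ 0.56182187 -0.19913423  0.15931104]
plate [ 300  287   89   39 2250] ((544.2347412109375, -189.52423095703125), (104.76411437988281, 159.9452362060547), 67.45138549804688) [[450.29998779296875, -207.1999969482422], [598.0, -268.6000061035156], [638.2000122070312, -171.8000030517578], [490.5, -110.5]]
```

Run:
```python
from h import *
a=cam("scene")["frame"]; b=cam("side")["frame"]
x=cv2.resize(a[150:310,180:420],(720,480),interpolation=cv2.INTER_CUBIC);cv2.imwrite("pics/c1.png",x[...,::-1])
x=cv2.resize(b[210:370,240:440],(750,600),interpolation=cv2.INTER_CUBIC);cv2.imwrite("pics/c2.png",x[...,::-1])
```

```text
(no output)
```

View pics/c1.png

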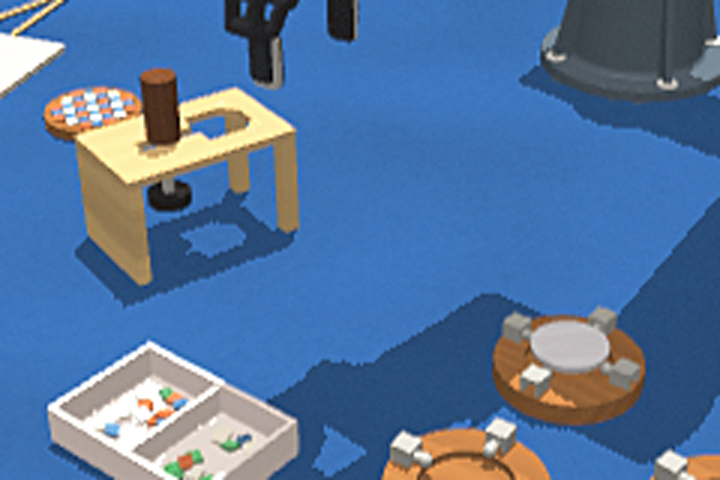

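View pics/c2.png

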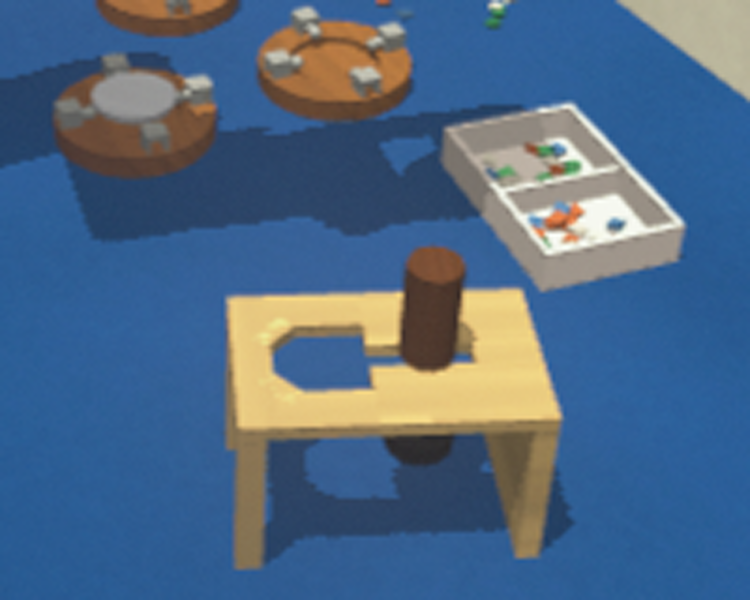

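Side view (750x600 crop): the handle is at (433,300), inside the narrow slot. The wide end is at (320,355), towards the base. The covered frame is 0.593 m from the base and the others are at least 0.75 m away, so I'm choosing (370,270) in the scene view. Moving above the tool.

```bash
python3 -m pendant '[{"travel":[1,-3,8],"rotation":[0.15,0,0],"fingers":100},{"travel":[1.6,-6.2,19.6],"rotation":[0.391,0,0],"fingers":100},{"travel":[1.6,-6.2,19.6],"rotation":[0.391,0,0],"fingers":100},{"travel":[1.6,-6.2,19.6],"rotation":[0.391,0,0],"fingers":100},{"travel":[1.6,-6.2,19.6],"rotation":[0.391,0,0],"fingers":100},{"travel":[1.6,-6.2,19.6],"rotation":[0.391,0,0],"fingers":100},{"travel":[1.6,-6.2,19.6],"rotation":[0.391,0,0],"fingers":100},{"travel":[1.6,-6.2,19.6],"rotation":[0.391,0,0],"fingers":100}]' 60
python3 - <<'E'
from h import *
c=cam("wrist"); save(c,"w2.png")
P=cloud(c); m=(abs(P[...,2]-.16)<.004)&(c["frame"].max(-1)<140)&(np.hypot(P[...,0]-.563,P[...,1]+.196)<.03)
print(m.sum())
if m.sum()>20: print(cv2.minEnclosingCircle(P[m][:,:2].astype(np.float32)))
print(r.get_state()["ee_pos"],r.get_state()["tcp_rot"])
E
```

```text
time_s: 1.02
ee_pos: [0.5629, -0.1958, 0.2403]
tcp_rot: [[-0.0, 0.924, -0.382], [0.001, -0.382, -0.924], [-1.0, -0.0, -0.001]]
contact_force: [-0.2, 0.8, 0.6]
grip_width: 0.0855
2337
((0.5645601749420166, -0.1959182769060135), 0.014603421092033386)
[ 0.56309716 -0.19501816  0.24032049] [[-9.17450222e-05  9.24754912e-01 -3.80563193e-01]
 [ 6.93412275e-04 -3.80563045e-01 -9.24754718e-01]
 [-9.99999755e-01 -3.48728832e-04 -6.06321642e-04]]
```

View pics/w2.png

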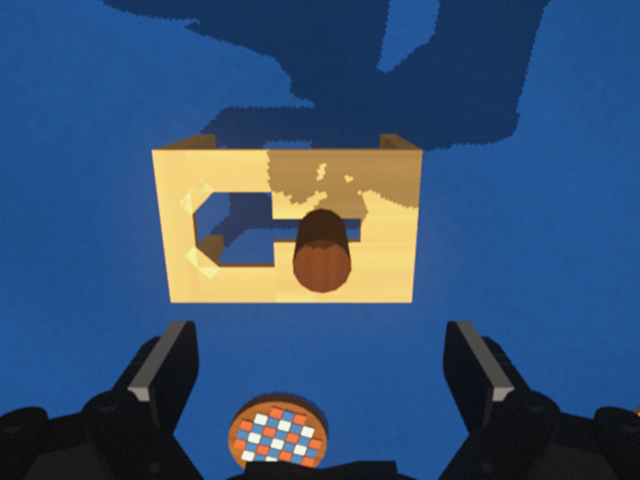

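The wrist view shows the handle top at (322,265), lined up with the jaws, and the wide end at (235,230). Getting a quick wrist fix on the plate, then lowering.

```bash
python3 - <<'E'
from h import *
c=cam("wrist"); P=cloud(c); f=c["frame"].astype(int)
m=(abs(P[...,2]-.1)<.004)&(f[...,0]>f[...,2]+25)&(np.hypot(P[...,0]-.545,P[...,1]+.188)<.12)
rr=cv2.minAreaRect((P[m][:,:2]*1000).astype(np.float32)); print(rr, P[m][:,2].mean())
E
python3 -m pendant '[{"travel":[4,0,0],"rotation":[0,0,0],"fingers":100},{"travel":[8,0,0],"rotation":[0,0,0],"fingers":100},{"travel":[10,0,0],"rotation":[0,0,0],"fingers":100},{"travel":[10,0,0],"rotation":[0,0,0],"fingers":100},{"travel":[10,0,0],"rotation":[0,0,0],"fingers":100}]'
```

```text
((545.0928344726562, -189.50570678710938), (101.25069427490234, 160.5224609375), 67.69031524658203) 0.0999466186543982
time_s: 1.53
ee_pos: [0.5631, -0.1943, 0.1396]
tcp_rot: [[-0.002, 0.925, -0.379], [0.001, -0.379, -0.925], [-1.0, -0.002, -0.0]]
contact_force: [0.5, 0.8, 1.2]
grip_width: 0.0855
```

```bash
python3 -m pendant '[{"travel":[0,0,0],"rotation":[0,0,0],"fingers":40},{"travel":[0,0,0],"rotation":[0,0,0],"fingers":20},{"travel":[0,0,0],"rotation":[0,0,0],"fingers":0},{"travel":[0,0,0],"rotation":[0,0,0],"fingers":0},{"travel":[0,0,0],"rotation":[0,0,0],"fingers":0},{"travel":[0,0,0],"rotation":[0,0,0],"fingers":0},{"travel":[0,0,0],"rotation":[0,0,0],"fingers":0},{"travel":[0,0,0],"rotation":[0,0,0],"fingers":0}]' 70
```

```text
time_s: 2.2
ee_pos: [0.5635, -0.1962, 0.1418]
tcp_rot: [[0.002, 0.924, -0.381], [-0.001, -0.381, -0.924], [-1.0, 0.002, 0.0]]
contact_force: [-0.2, 1.8, 6.0]
grip_width: 0.0287
```

```bash
python3 -m pendant '[{"travel":[-0.5,0,0],"rotation":[0,0,0],"fingers":0},{"travel":[-0.5,0,0],"rotation":[0,0,0],"fingers":0},{"travel":[-0.5,-0.5,0],"rotation":[0,0,0],"fingers":0},{"travel":[-0.5,-1,0],"rotation":[0,0,0],"fingers":0}]'
```

```text
time_s: 2.53
ee_pos: [0.5532, -0.192, 0.145]
tcp_rot: [[-0.001, 0.924, -0.381], [0.0, -0.381, -0.924], [-1.0, -0.001, -0.0]]
contact_force: [-0.1, 0.8, -2.3]
grip_width: 0.0287
```

```bash
python3 -m pendant '[{"travel":[0,-1,0],"rotation":[0,0,0],"fingers":0},{"travel":[0,-2,0],"rotation":[0,0,0],"fingers":0},{"travel":[0,-3,0],"rotation":[0,0,0],"fingers":0},{"travel":[0,-4,0],"rotation":[0,0,0],"fingers":0},{"travel":[0,-4.4,0],"rotation":[0,0,0],"fingers":0},{"travel":[0,-4.4,0],"rotation":[0,0,0],"fingers":0},{"travel":[0,-4.4,0],"rotation":[0,0,0],"fingers":0}]'
python3 - <<'E'
from h import *
c=cam("wrist"); save(c,"w3.png"); c=cam("side"); x=cv2.resize(c["frame"][230:370,260:420],(640,560));cv2.imwrite("pics/s3.png",x[...,::-1])
E
```

```text
time_s: 3.12
ee_pos: [0.5131, -0.1755, 0.1453]
tcp_rot: [[0.0, 0.924, -0.381], [-0.0, -0.381, -0.924], [-1.0, 0.0, 0.0]]
contact_force: [1.0, 0.4, -2.1]
grip_width: 0.0288
```

View pics/w3.png

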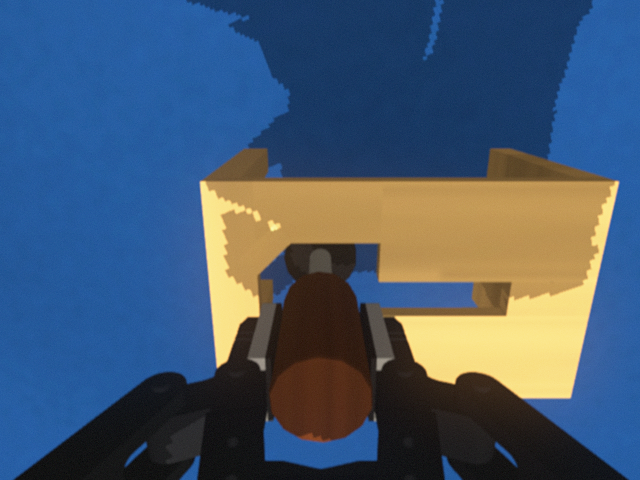

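View pics/s3.png

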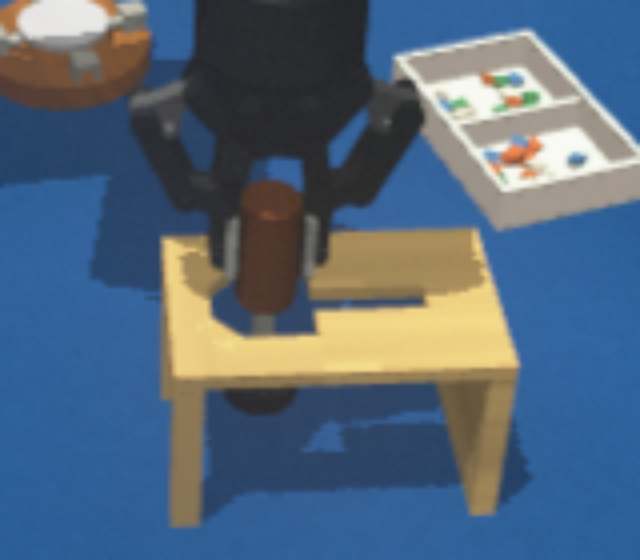

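In the wrist view the stem, at (320,262), is centred between the wide end's edges at 258 and 380. Lifting, with a force check on the way.

```bash
python3 -m pendant '[{"travel":[-1,0,0],"rotation":[0,0,0],"fingers":0},{"travel":[-2,0,0],"rotation":[0,0,0],"fingers":0},{"travel":[-3,0,0],"rotation":[0,0,0],"fingers":0},{"travel":[-3.6,0,0],"rotation":[0,0,0],"fingers":0},{"travel":[-4.2,0,0],"rotation":[0,0,0],"fingers":0},{"travel":[-4.8,0,0],"rotation":[0,0,0],"fingers":0}]'
```

```text
time_s: 3.72
ee_pos: [0.5132, -0.1754, 0.1944]
tcp_rot: [[0.001, 0.925, -0.381], [-0.0, -0.381, -0.925], [-1.0, 0.001, 0.0]]
contact_force: [-0.2, 0.0, -2.7]
grip_width: 0.0284
```

```bash
python3 -m pendant '[{"travel":[-1,0,0],"rotation":[0,0,0],"fingers":0},{"travel":[-2,0,0],"rotation":[0,0,0],"fingers":0},{"travel":[-3,0,0],"rotation":[0,0,0],"fingers":0},{"travel":[-4,0,0],"rotation":[0,0,0],"fingers":0},{"travel":[-5,0,0],"rotation":[0,0,0],"fingers":0},{"travel":[-5,0,0],"rotation":[0,0,0],"fingers":0},{"travel":[-5,0,0],"rotation":[0,0,0],"fingers":0}]'
python3 - <<'E'
from h import *
for n in("scene","side"): save(cam(n),n+"4.png")
E
```

```text
time_s: 4.3
ee_pos: [0.5134, -0.1756, 0.2442]
tcp_rot: [[0.002, 0.925, -0.381], [-0.001, -0.381, -0.925], [-1.0, 0.002, 0.0]]
contact_force: [-0.1, 0.1, -2.7]
grip_width: 0.0287
```

View pics/side4.png

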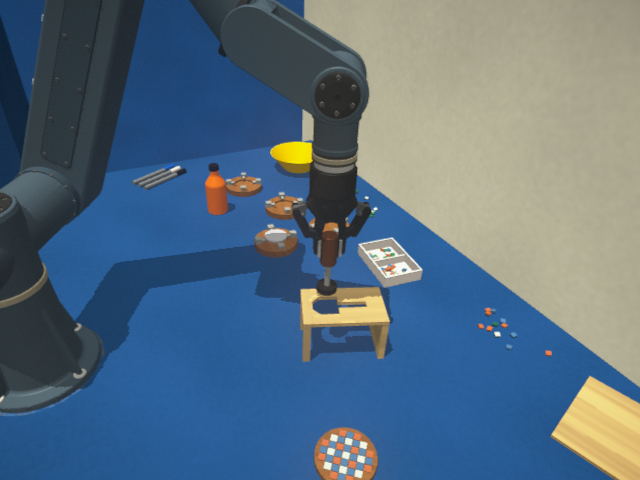

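View pics/scene4.png

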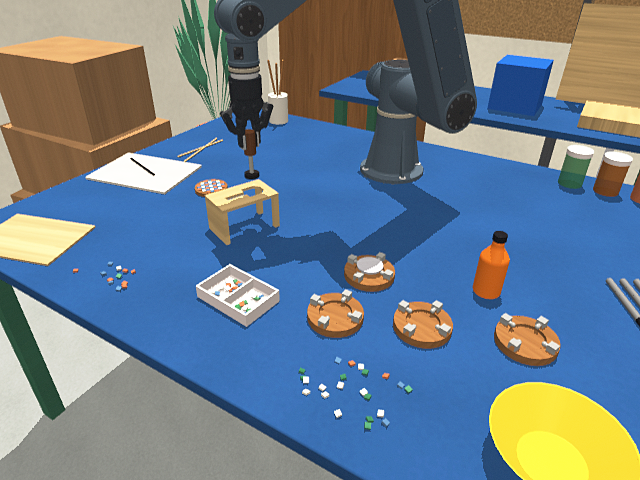

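The tool is out: its foot, at (326,287) in the side view, hangs above the wide end. Carrying it towards the frame.

```bash
python3 -m pendant '[{"travel":[0,-0.4,-1.5],"rotation":[0,0,0],"fingers":0},{"travel":[0,-1.2,-4.5],"rotation":[0,0,0],"fingers":0},{"travel":[0,-2,-7.5],"rotation":[0,0,0],"fingers":0},{"travel":[0,-2.8,-10.5],"rotation":[0,0,0],"fingers":0},{"travel":[0,-3.6,-13.5],"rotation":[0,0,0],"fingers":0},{"travel":[0,-4.3,-16.5],"rotation":[0,0,0],"fingers":0},{"travel":[0,-5.1,-19.5],"rotation":[0,0,0],"fingers":0},{"travel":[0,-5.9,-22.5],"rotation":[0,0,0],"fingers":0}]'
python3 -m pendant '[{"travel":[0,-0.8,-3],"rotation":[0,0,0],"fingers":0},{"travel":[0,-1.6,-6],"rotation":[0,0,0],"fingers":0},{"travel":[0,-2.4,-9],"rotation":[0,0,0],"fingers":0},{"travel":[0,-3,-11.5],"rotation":[0,0,0],"fingers":0},{"travel":[0,-3.5,-13.2],"rotation":[0,0,0],"fingers":0},{"travel":[0,-3.5,-13.2],"rotation":[0,0,0],"fingers":0},{"travel":[0,-3.5,-13.2],"rotation":[0,0,0],"fingers":0}]'
python3 - <<'E'
from h import *
print(r.get_state()["ee_pos"])
for n in("scene","side","wrist"): 
    c=cam(n); save(c,n+"5.png")
    P=cloud(c)
    near=np.hypot(P[...,0]-.562,P[...,1]-.19)<.04
    for lo,hi in((.143,.149),(.17,.18),(.21,.22)):
        m=near&(P[...,2]>lo)&(P[...,2]<hi); print(n,lo,m.sum(),P[m].mean(0) if m.sum() else 0)
    m=near&(abs(P[...,2]-.032)<.003)&(np.hypot(P[...,0]-.562,P[...,1]-.19)<.036)
    if m.sum()>30: print("cover",m.sum(),cv2.minEnclosingCircle(P[m][:,:2].astype(np.float32)))
E
```

```text
time_s: 5.07
ee_pos: [0.5438, 0.0566, 0.2424]
tcp_rot: [[-0.002, 0.924, -0.381], [0.0, -0.381, -0.924], [-1.0, -0.002, 0.001]]
contact_force: [-0.1, 0.2, -3.4]
grip_width: 0.0284
time_s: 5.65
ee_pos: [0.5615, 0.1913, 0.2422]
tcp_rot: [[-0.002, 0.925, -0.379], [-0.001, -0.379, -0.925], [-1.0, -0.002, 0.002]]
contact_force: [-0.5, -0.3, -2.8]
grip_width: 0.0286
[0.56151383 0.19126347 0.24224268]
scene 0.143 44 [0.57468665 0.19652644 0.14633076]
scene 0.17 23 [0.56602501 0.19317577 0.17447198]
scene 0.21 58 [0.57270355 0.19747846 0.21488741]
cover 328 ((0.5634476542472839, 0.190857395529747), 0.03394694998860359)
side 0.143 41 [0.5576264  0.17871971 0.14662715]
side 0.17 15 [0.55934808 0.18537153 0.17425349]
side 0.21 48 [0.55624296 0.17899353 0.21536011]
cover 231 ((0.5594619512557983, 0.18861661851406097), 0.03302399069070816)
wrist 0.143 216 [0.56762954 0.2027614  0.14620669]
wrist 0.17 165 [0.56406387 0.19323883 0.17495293]
wrist 0.21 825 [0.56695335 0.20009491 0.21515721]
cover 3801 ((0.5618192553520203, 0.19066932797431946), 0.033816393464803696)
```

View pics/wrist5.png

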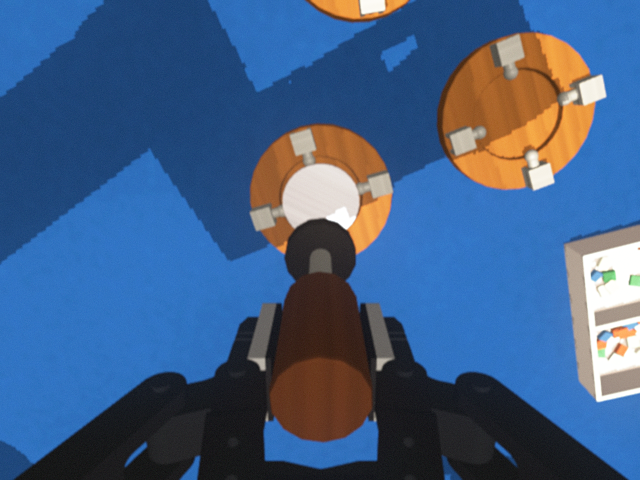

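View pics/side5.png

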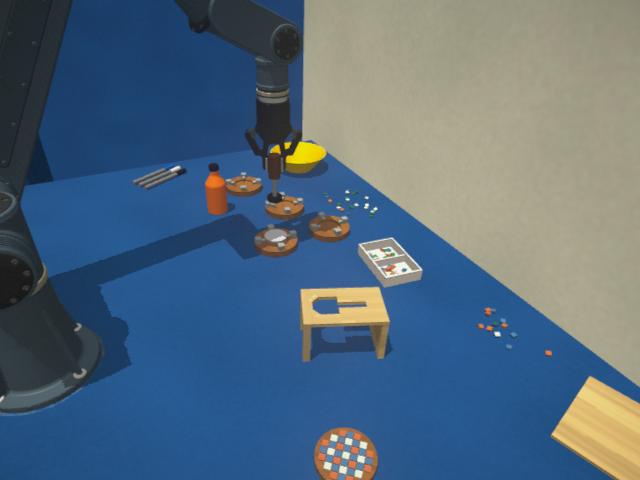

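View pics/scene5.png

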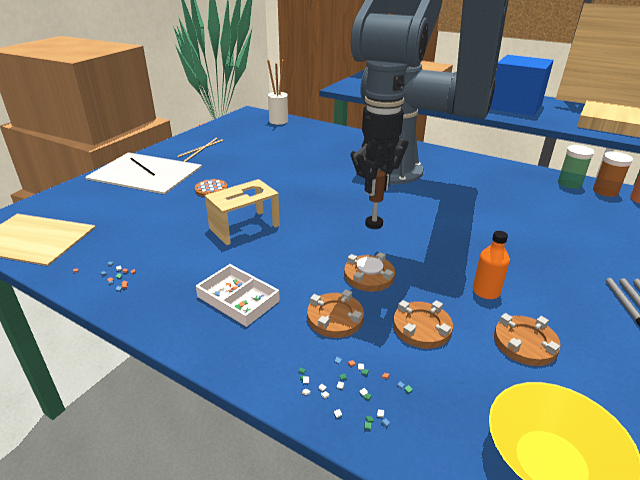

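Wrist view: the cover is at (320,195), the foot at (320,250) is above it, and the tool is upright. Refining the frame and cover centres from the wrist view.

Run:
```python
from h import *
from scipy.optimize import least_squares
for n in("wrist","side","scene"):
    c=cam(n); f=c["frame"]; hsv=cv2.cvtColor(f,cv2.COLOR_RGB2HSV).astype(int)
    P=cloud(c); g=np.hypot(P[...,0]-.562,P[...,1]-.19)
    m=(hsv[...,0]<20)&(hsv[...,1]>110)&(abs(P[...,2]-.019)<.0035)&(g<.068)
    # outermost rim points by angle
    q=P[m][:,:2]; a=np.degrees(np.arctan2(q[:,1]-.19,q[:,0]-.562)).astype(int)//6; d=np.hypot(q[:,0]-.562,q[:,1]-.19)
    o=np.array([q[a==k][d[a==k].argmax()] for k in np.unique(a) if d[a==k].max()>.05])
    s=least_squares(lambda p:np.hypot(o[:,0]-p[0],o[:,1]-p[1])-p[2],[.562,.19,.058],loss="soft_l1",f_scale=.001); print(n,"rim",s.x,len(o))
    m=(hsv[...,1]<70)&(abs(P[...,2]-.032)<.002)&(g<.034)
    q=P[m][:,:2]; a=np.degrees(np.arctan2(q[:,1]-.19,q[:,0]-.562)).astype(int)//6; d=np.hypot(q[:,0]-.562,q[:,1]-.19)
    o=np.array([q[a==k][d[a==k].argmax()] for k in np.unique(a) if d[a==k].max()>.025])
    s=least_squares(lambda p:np.hypot(o[:,0]-p[0],o[:,1]-p[1])-p[2],[.562,.19,.03],loss="soft_l1",f_scale=.001); print(n,"cover",s.x,len(o),P[m][:,2].mean())
    # foot: top edge disc
    m=(f.max(-1)<70)&(abs(P[...,2]-.1455)<.008)&(g<.03); q=P[m]
    s=least_squares(lambda p:np.hypot(q[:,0]-p[0],q[:,1]-p[1])-.019,[.562,.19],loss="soft_l1",f_scale=.001); print(n,"foot",s.x,len(q),q[:,2].min(),q[:,2].max())
print(r.get_state()["ee_pos"])
```

```text
wrist rim [0.56253327 0.19003553 0.05694265] 45
wrist cover [0.56227584 0.18943369 0.02980104] 47 0.03237384250162151
wrist foot [0.56010584 0.18316862] 2793 0.1405092738482332 0.1529258053377474
side rim [0.56180313 0.18635536 0.0553551 ] 37
side cover [0.56130239 0.18827426 0.02885944] 45 0.03173836875944822
side foot [0.56232544 0.18925561] 105 0.1394165844025071 0.15210099715678907
scene rim [0.56478326 0.19133564 0.05668848] 52
scene cover [0.56347018 0.19122717 0.02914936] 54 0.03278617899137146
scene foot [0.56223819 0.18929506] 147 0.14195134182889868 0.15347709014840816
[0.56221312 0.18941827 0.24324613]
```

The cover centre is (0.5623, 0.1897), and the tool axis agrees with it to within about 1 mm. Descending.

```bash
python3 -m pendant '[{"travel":[1.5,0,0],"rotation":[0,0,0],"fingers":0},{"travel":[4,0,0],"rotation":[0,0,0],"fingers":0},{"travel":[6.5,0,0],"rotation":[0,0,0],"fingers":0},{"travel":[8.5,0,0],"rotation":[0,0,0],"fingers":0},{"travel":[9.5,0,0],"rotation":[0,0,0],"fingers":0},{"travel":[10,0,0],"rotation":[0,0,0],"fingers":0},{"travel":[10,0,0],"rotation":[0,0,0],"fingers":0}]' 110
```

```text
time_s: 6.53
ee_pos: [0.562, 0.19, 0.1426]
tcp_rot: [[-0.002, 0.924, -0.382], [-0.0, -0.382, -0.924], [-1.0, -0.001, 0.001]]
contact_force: [-0.0, 0.6, -2.2]
grip_width: 0.0278
```

Run:
```python
from h import *
for n in("scene","side"):
    c=cam(n); u,v=proj(c,[.562,.19,.05]).astype(int); x=cv2.resize(c["frame"][v-50:v+40,u-50:u+50],(600,540),interpolation=cv2.INTER_CUBIC);cv2.imwrite(f"pics/{n}6.png",x[...,::-1])
```

```text
(no output)
```

View pics/scene6.png

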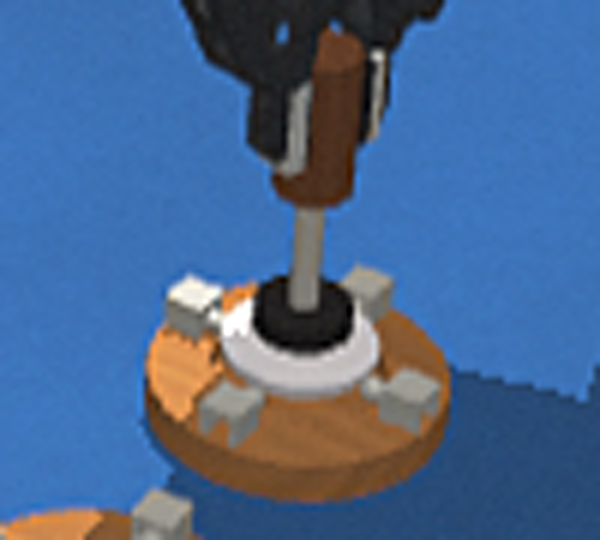

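View pics/side6.png

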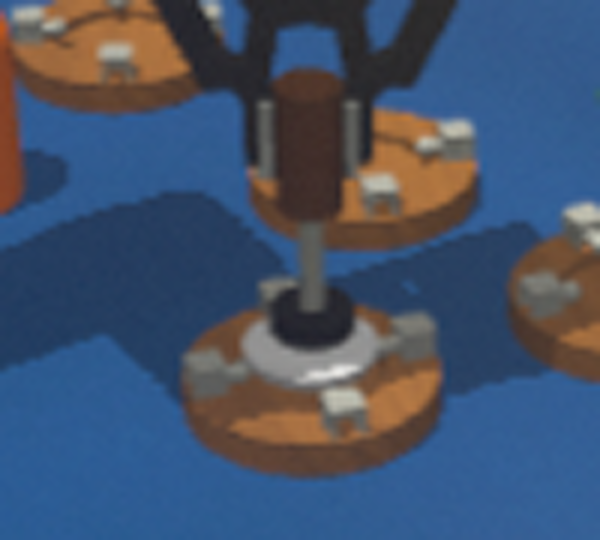

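Both crops show the foot just above the middle of the cover. The scene view suggests a lean, with the handle top at (340,45) and the foot at (303,320), so I'll check that against perspective.

Run:
```python
from h import *
from scipy.optimize import least_squares
for n in("scene","side"):
    c=cam(n); u,v=proj(c,[.562,.19,.05]).astype(int)
    for z in(.052,.1,.161): print(n,z,((proj(c,[.562,.19,z])-[u-50,v-50])*6).round(1))
c=cam("wrist");save(c,"wrist7.png")
```

```text
scene 0.052 [300.5 297.3]
scene 0.1 [309.4 190.2]
scene 0.161 [321.3  46.2]
side 0.052 [304.8 300.7]
side 0.1 [302.7 206. ]
side 0.161 [299.8  79.1]
```

View pics/wrist7.png

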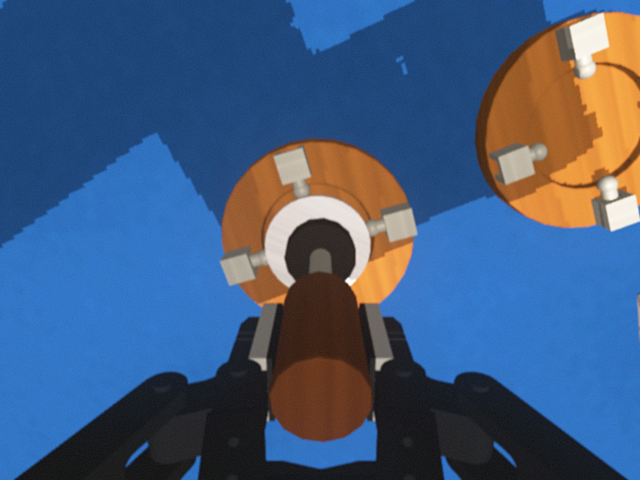

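The handle's right edge leans 13 px, exactly the perspective amount, so the tool is upright. In the wrist view the foot (320) is centred on the cover (318). Pressing slowly.

```bash
python3 -m pendant '[{"travel":[0.3,0,0],"rotation":[0,0,0],"fingers":0},{"travel":[0.6,0,0],"rotation":[0,0,0],"fingers":0},{"travel":[0.8,0,0],"rotation":[0,0,0],"fingers":0},{"travel":[1,0,0],"rotation":[0,0,0],"fingers":0},{"travel":[1,0,0],"rotation":[0,0,0],"fingers":0}]'
```

```text
time_s: 7.2
ee_pos: [0.5627, 0.1906, 0.1348]
tcp_rot: [[0.002, 0.925, -0.381], [0.0, -0.381, -0.925], [-1.0, 0.001, -0.001]]
contact_force: [-1.9, -0.7, 6.2]
grip_width: 0.0281
```

```bash
python3 -m pendant '[{"travel":[0.2,0,0],"rotation":[0,0,0],"fingers":0},{"travel":[0.3,0,0],"rotation":[0,0,0],"fingers":0},{"travel":[0.4,0,0],"rotation":[0,0,0],"fingers":0},{"travel":[0.4,0,0],"rotation":[0,0,0],"fingers":0}]'
```

```text
time_s: 7.53
ee_pos: [0.5631, 0.1906, 0.131]
tcp_rot: [[0.003, 0.925, -0.381], [0.0, -0.381, -0.925], [-1.0, 0.002, -0.001]]
contact_force: [-1.0, -0.9, 5.0]
grip_width: 0.0282
```

```bash
python3 -m pendant '[{"travel":[0.2,0,0],"rotation":[0,0,0],"fingers":0},{"travel":[0.4,0,0],"rotation":[0,0,0],"fingers":0},{"travel":[0.6,0,0],"rotation":[0,0,0],"fingers":0},{"travel":[0.6,0,0],"rotation":[0,0,0],"fingers":0}]'
```

```text
time_s: 7.87
ee_pos: [0.5622, 0.1905, 0.123]
tcp_rot: [[-0.0, 0.925, -0.381], [0.0, -0.381, -0.925], [-1.0, -0.0, 0.0]]
contact_force: [-0.2, 0.4, -0.5]
grip_width: 0.0281
```

```bash
python3 -m pendant '[{"travel":[0.2,0,0],"rotation":[0,0,0],"fingers":0},{"travel":[0.3,0,0],"rotation":[0,0,0],"fingers":0},{"travel":[0.3,0,0],"rotation":[0,0,0],"fingers":0}]'
```

```text
time_s: 8.12
ee_pos: [0.5623, 0.1907, 0.1229]
tcp_rot: [[0.001, 0.925, -0.381], [0.0, -0.381, -0.925], [-1.0, 0.0, -0.0]]
contact_force: [-5.2, -0.2, 16.6]
grip_width: 0.0279
```

It clicked through and is now bearing on a rigid stop. A little more to make sure.

```bash
python3 -m pendant '[{"travel":[0.15,0,0],"rotation":[0,0,0],"fingers":0},{"travel":[0.15,0,0],"rotation":[0,0,0],"fingers":0}]'
```

```text
time_s: 8.28
ee_pos: [0.5624, 0.1908, 0.1229]
tcp_rot: [[0.001, 0.925, -0.381], [0.0, -0.381, -0.925], [-1.0, 0.001, -0.001]]
contact_force: [-6.2, -1.3, 24.1]
grip_width: 0.0281
```

```bash
python3 -m pendant '[{"travel":[-0.5,0,0],"rotation":[0,0,0],"fingers":0},{"travel":[-1.5,0,0],"rotation":[0,0,0],"fingers":0},{"travel":[-3.5,0,0],"rotation":[0,0,0],"fingers":0},{"travel":[-6.5,0,0],"rotation":[0,0,0],"fingers":0},{"travel":[-9,0,0],"rotation":[0,0,0],"fingers":0},{"travel":[-9,0,0],"rotation":[0,0,0],"fingers":0},{"travel":[-9,0,0],"rotation":[0,0,0],"fingers":0}]'
python3 - <<'E'
from h import *
print(r.get_state()["ee_pos"])
for n in("scene","side","wrist"):
    c=cam(n); P=cloud(c); f=c["frame"]; hsv=cv2.cvtColor(f,cv2.COLOR_RGB2HSV).astype(int)
    g=np.hypot(P[...,0]-.562,P[...,1]-.19)
    q=P[(g<.022)&(P[...,2]<.06)]; print(n,"cover z",np.percentile(q[:,2],[5,50,95]),"plane",np.linalg.lstsq(np.c_[q[:,:2]-[.562,.19],np.ones(len(q))],q[:,2],rcond=None)[0])
    q=P[(g>.046)&(g<.055)&(P[...,2]<.024)&(P[...,2]>.01)]; print("rim z",np.median(q[:,2]))
    u,v=proj(c,[.562,.19,.02]).astype(int); k=50 if n!="wrist" else 100
    x=cv2.resize(f[max(0,v-k):v+k,u-k:u+k],(600,600),interpolation=cv2.INTER_CUBIC);cv2.imwrite(f"pics/{n}8.png",x[...,::-1])
E
```

```text
time_s: 8.87
ee_pos: [0.563, 0.1906, 0.2098]
tcp_rot: [[0.003, 0.925, -0.381], [0.0, -0.381, -0.925], [-1.0, 0.003, -0.002]]
contact_force: [-0.3, 0.3, -3.0]
grip_width: 0.028
[0.56300306 0.1906012  0.20984773]
scene cover z [0.01823808 0.01996809 0.02198199] plane [-0.00052016  0.00845243  0.02004149]
rim z 0.020158081197869646
side cover z [0.01590919 0.01795271 0.02004031] plane [ 0.00107674 -0.00840944  0.01807085]
rim z 0.018484187901866983
wrist cover z [0.01781396 0.01897909 0.02013   ] plane [ 0.00270367 -0.00136434  0.01897258]
rim z 0.018983164900568526
```

View pics/wrist8.png

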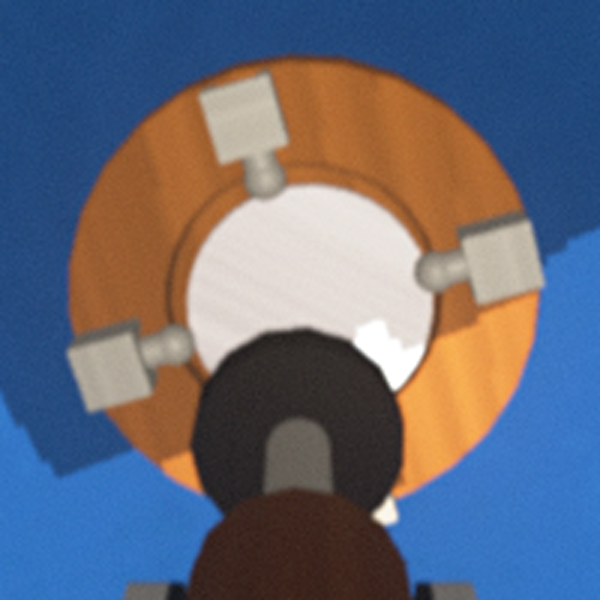

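View pics/scene8.png

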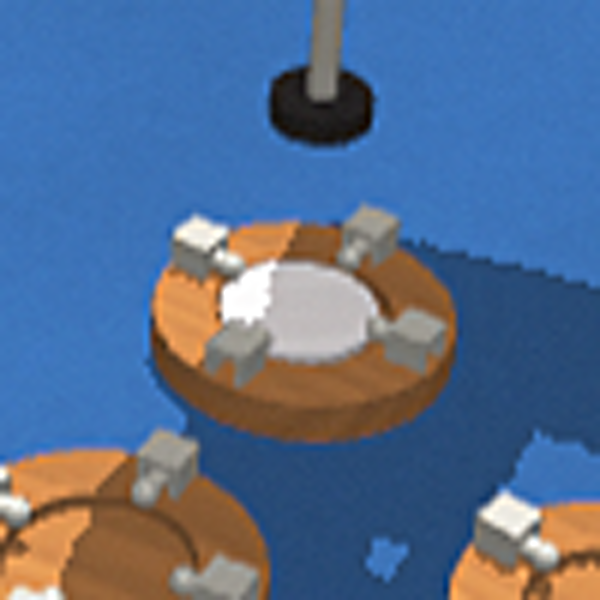

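The cover's top is at 0.0190 m and so is the rim's (wrist depth). The noses lie over the cover's edge, so it is home. Carrying the tool to clear table at about (0.56, 0.02).

```bash
python3 -m pendant '[{"travel":[0,0.6,1.5],"rotation":[0,0,0],"fingers":0},{"travel":[0,1.8,4.5],"rotation":[0,0,0],"fingers":0},{"travel":[0,3,7.5],"rotation":[0,0,0],"fingers":0},{"travel":[0,4.2,10.5],"rotation":[0,0,0],"fingers":0},{"travel":[0,5.4,13.5],"rotation":[0,0,0],"fingers":0},{"travel":[0,6.2,15.8],"rotation":[0,0,0],"fingers":0},{"travel":[0,6.2,15.8],"rotation":[0,0,0],"fingers":0},{"travel":[0,6.2,15.8],"rotation":[0,0,0],"fingers":0}]'
python3 -m pendant '[{"travel":[2,0,0],"rotation":[0,0,0],"fingers":0},{"travel":[4.5,0,0],"rotation":[0,0,0],"fingers":0},{"travel":[7,0,0],"rotation":[0,0,0],"fingers":0},{"travel":[8.8,0,0],"rotation":[0,0,0],"fingers":0},{"travel":[9.4,0,0],"rotation":[0,0,0],"fingers":0},{"travel":[9.8,0,0],"rotation":[0,0,0],"fingers":0},{"travel":[9.8,0,0],"rotation":[0,0,0],"fingers":0},{"travel":[9.8,0,0],"rotation":[0,0,0],"fingers":0}]'
```

```text
time_s: 9.68
ee_pos: [0.5584, 0.0195, 0.2071]
tcp_rot: [[-0.003, 0.923, -0.384], [0.001, -0.384, -0.923], [-1.0, -0.004, 0.0]]
contact_force: [0.0, 0.3, -1.7]
grip_width: 0.0274
time_s: 10.35
ee_pos: [0.5599, 0.0212, 0.1114]
tcp_rot: [[0.001, 0.925, -0.381], [-0.0, -0.381, -0.925], [-1.0, 0.001, -0.0]]
contact_force: [0.5, -0.1, -1.9]
grip_width: 0.0277
```

```bash
python3 -m pendant '[{"travel":[0.2,0,0],"rotation":[0,0,0],"fingers":0},{"travel":[0.4,0,0],"rotation":[0,0,0],"fingers":0},{"travel":[0.4,0,0],"rotation":[0,0,0],"fingers":0}]'
```

```text
time_s: 10.6
ee_pos: [0.5596, 0.0208, 0.1073]
tcp_rot: [[0.001, 0.925, -0.381], [-0.0, -0.381, -0.925], [-1.0, 0.001, -0.0]]
contact_force: [-0.1, 1.4, -2.9]
grip_width: 0.0277
```

```bash
python3 -m pendant '[{"travel":[0.2,0,0],"rotation":[0,0,0],"fingers":0},{"travel":[0.4,0,0],"rotation":[0,0,0],"fingers":0},{"travel":[0.4,0,0],"rotation":[0,0,0],"fingers":0}]'
```

```text
time_s: 10.85
ee_pos: [0.5597, 0.0207, 0.104]
tcp_rot: [[0.001, 0.925, -0.381], [-0.0, -0.381, -0.925], [-1.0, 0.001, -0.0]]
contact_force: [-1.7, -0.3, 5.2]
grip_width: 0.0282
```

The foot is on the table. Releasing gently.

```bash
python3 -m pendant '[{"travel":[-0.1,0,0],"rotation":[0,0,0],"fingers":0},{"travel":[-0.1,0,0],"rotation":[0,0,0],"fingers":38},{"travel":[-0.1,0,0],"rotation":[0,0,0],"fingers":45},{"travel":[-0.1,0,0],"rotation":[0,0,0],"fingers":60},{"travel":[-0.1,0,0],"rotation":[0,0,0],"fingers":80},{"travel":[-0.1,0,0],"rotation":[0,0,0],"fingers":100},{"travel":[-0.1,0,0],"rotation":[0,0,0],"fingers":100},{"travel":[-0.1,0,0],"rotation":[0,0,0],"fingers":100}]' 20
```

```text
time_s: 11.52
ee_pos: [0.5593, 0.0208, 0.1037]
tcp_rot: [[-0.0, 0.925, -0.381], [0.0, -0.381, -0.925], [-1.0, -0.0, 0.0]]
contact_force: [-0.5, -0.0, 0.3]
grip_width: 0.0858
```

```bash
python3 -m pendant '[{"travel":[-1,0,0],"rotation":[0,0,0],"fingers":100},{"travel":[-3,0,0],"rotation":[0,0,0],"fingers":100},{"travel":[-6,0,0],"rotation":[0,0,0],"fingers":100},{"travel":[-9,0,0],"rotation":[0,0,0],"fingers":100},{"travel":[-12,0,0],"rotation":[0,0,0],"fingers":100},{"travel":[-14,0,0],"rotation":[0,0,0],"fingers":100},{"travel":[-14,0,0],"rotation":[0,0,0],"fingers":100}]'
python3 - <<'E'
from h import *
for n in("scene","side"): save(cam(n),n+"9.png")
c=cam("side");u,v=proj(c,[.562,.19,.02]).astype(int); x=cv2.resize(c["frame"][v-50:v+50,u-50:u+50],(600,600),interpolation=cv2.INTER_CUBIC);cv2.imwrite("pics/s9c.png",x[...,::-1])
E
python3 m.py | grep -E "rim|scene|side" | head -14
```

```text
time_s: 12.1
ee_pos: [0.5621, 0.0205, 0.2495]
tcp_rot: [[0.011, 0.925, -0.381], [-0.002, -0.381, -0.925], [-1.0, 0.011, -0.003]]
contact_force: [0.3, 0.9, 0.3]
grip_width: 0.0853
scene
rim [195 180  32  14 304] (0.4321884512901306, -0.40820690989494324) 0.04995760694146156 0.5944911594923342
rim [345 255  50  33 775] (0.5633795857429504, 0.1911022663116455) 0.060357727110385895 0.5949089290146397
rim [473 282  29  15 118] (0.48447561264038086, 0.43480104207992554) 0.02905815839767456 0.6509750881846874
rim [ 307  293   57   42 1558] (0.7270103693008423, 0.19437259435653687) 0.059124335646629333 0.7525455351723495
rim [ 394  302   59   43 1688] (0.6608916521072388, 0.35534602403640747) 0.05892952159047127 0.7503656259607836
rim [ 495  316   65   46 1903] (0.5960974097251892, 0.5388907790184021) 0.05951451137661934 0.80357662583735
side
rim [226 177  35  17 407] (0.5948438048362732, 0.5354319214820862) 0.05906767025589943 0.8003289915366637
rim [266 196  37  20 473] (0.6589288711547852, 0.3518444895744324) 0.060258470475673676 0.7469817950159243
rim [208 205  19   7  62] (0.47174739837646484, 0.4181023836135864) 0.02665342390537262 0.6303611750880012
rim [309 216  40  23 528] (0.7240752577781677, 0.18864648044109344) 0.058913640677928925 0.7482462652825819
rim [256 228  41  24 374] (0.5619780421257019, 0.18665502965450287) 0.058349233120679855 0.5921650276120336
rim [366 451   7   7  45] (0.4587579369544983, -0.4293370544910431) 0.006277125794440508 0.6283224897119252
```

View pics/scene9.png

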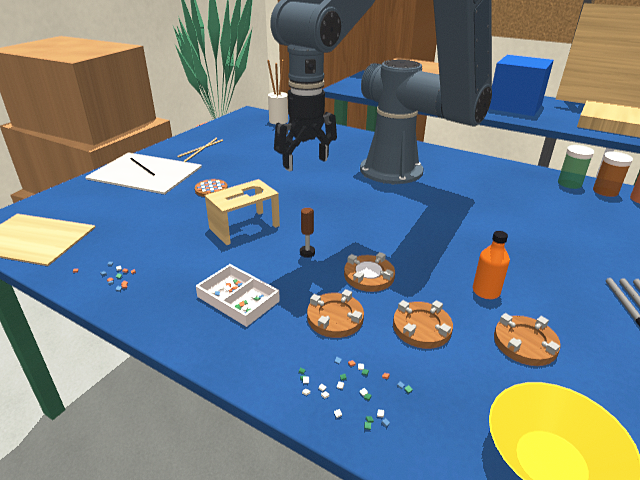

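View pics/side9.png

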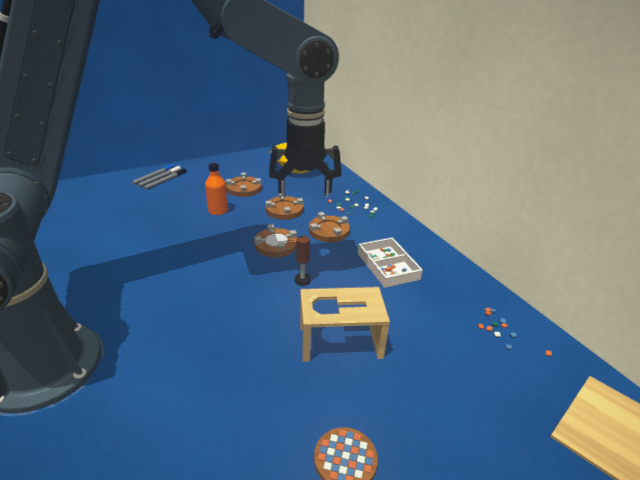

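View pics/s9c.png

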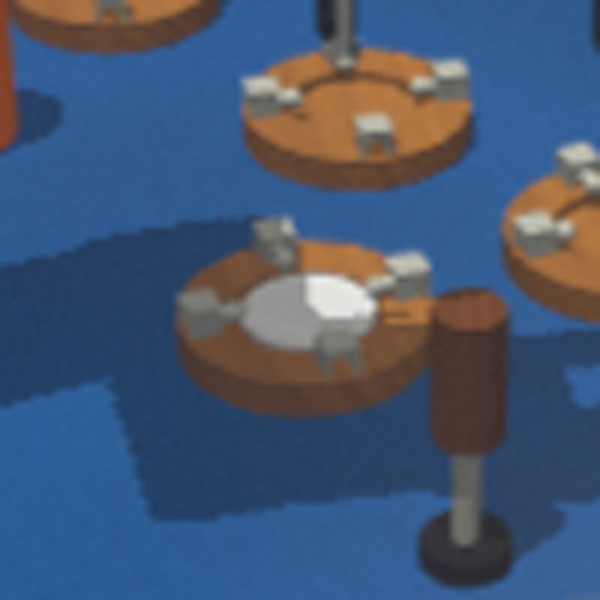

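The tool stands upright at (307,250) in the scene view, on open table. The cover is seated, and the bottle, tray and medallion sit at the same pixels as at the start. The arm is clear, so I'm letting it settle and handing in.

```bash
python3 -m pendant '[{"travel":[0,0,0],"rotation":[0,0,0],"fingers":100},{"travel":[0,0,0],"rotation":[0,0,0],"fingers":100},{"travel":[0,0,0],"rotation":[0,0,0],"fingers":100}]'; python3 -c "
from cell import ticket
print(ticket.finish_job())"
```

```text
time_s: 12.6
ee_pos: [0.5589, 0.0208, 0.2429]
tcp_rot: [[-0.002, 0.925, -0.381], [0.0, -0.381, -0.925], [-1.0, -0.002, 0.0]]
contact_force: [-0.1, -0.0, -0.2]
grip_width: 0.0856
the job is handed in; nothing more can be done
None
```

The job is done and was handed in at about 12.6 s, with no verdict reported. I slid the tool to the slot's wide end, lifted it out and pressed the cover home. I then stood the tool on open table at about (0.56, 0.02) and backed the open gripper away.

- **Cover:** the force rose to about 9 N, dropped at the click, then reached 24 N on the rigid stop. In the wrist view the cover's top and the rim both measured 19.0 mm. Each of the other two cameras also put cover and rim within 0.6 mm of each other. Three of the four catch noses were clear to see over the cover's edge. The fourth was hidden by the tool in the wrist view and only coarsely visible in the others.
- **Tool:** it stands upright on its foot, off the frame and out of the holder. I judged this by eye in the scene and side views.
- **Bystanders:** the bottle, tray and medallion look unmoved, at the same pixels as at the start.
- **Disagreements:** the scene and side cameras differed by up to 6 mm in y, so I used their average and the wrist view. One wrist-camera fit put the foot about 6 mm off. I discarded it because it included the foot's top face.

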